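# Uncover the indexing fixture and hold its plunger withdrawn

### The arm

A 6-joint arm with a two-finger parallel gripper is mounted at the origin on a cart in front of the work surface, level with it; the furniture and walls round the work are solid. World frame = base frame: x ahead of the robot, y to its left, z up, the work surface at z = 0. Lengths are in mm, angles in rad, forces in N, time in s.
With the tool pointing down it reaches from about 350 to 875 mm from the base axis. Payload 4.2 kg.
Tool frame: the origin (TCP) lies between the finger pads; the fingertips stand 8 mm ahead of it and the grasp point (between the pads) lies 11 mm behind it; z points along the fingers, y is the line along which they close (so a half turn about z gives the same grasp; the last joint's range is limited). The gripper opens to 85 mm and grips with 20 to 120 N. Pads are 22 mm wide; open, the fingers measure 114 mm over their backs; the gripper's body (76 mm by 85 mm) begins 54 mm behind the grasp point. The pads swing forward as they close: fully open they stand 13 mm farther back than shut.
Start: joints at [-0.881, 0.385, 0.008, 0, -1.194, -0.259], TCP at [261.011, -567.867, 200.512] pointing down, gripper open.
Joint ranges: [-3.14, 3.14], [-1.21, 2.06], [-1.07, 1.41], [-3.16, 2.05], [-2.99, -0.16], [-3.1, 3.1]. Speed limits (rad/s): [2.79, 2.79, 3.14, 3.14, 3.14, 3.14].

### API

Orientations are given as a unit quaternion [x, y, z, w].
In Python, from bench import read_state, get_image, camera_params, job_done gives the robot as it stands.
- The arm moves only by the tool drive_tool, never from a script. Its argument "moves" is a list that holds one entry, the list of rows, each a list of 7 numbers: the shift along the tool's x, y, z in m, then the turn, a rotation vector about the tool's x, y, z in rad, then the closure in counts, from 0 (fully open) to 255 (shut). A call has 1 to 8 rows; each row shifts and turns the commanded pose from where the row before left it, along the tool's axes as they then stand; what a row does not reach is not made up. A row lasts 1/12 s, in which the tool goes at most 41.7 mm and 7.16 degrees, less where a joint would pass 70% of its speed; a pose out of reach is approached as far as the arm can. A call is refused whole if a number of a shift passes 0.0417 or a number of a turn 0.125, either way. A call with a gripper value outside its range is refused whole. The fingers move at their own pace and stop on an object; the grip force is fixed at half the most. Time passes only in rows, so rows that do not move let the fingers close. It gives the time, the measured TCP pose, the force and the opening at its end, in the units of the state.
- read_state(): the state, without advancing time (a new reading comes with each control period).
- get_image(name): name is "side" or "top"; returns the picture (384x512x3 uint8, blue, green, red); there is no depth.
- camera_params(name): a dict with "mtx" (3x3 intrinsics, pixels), "extrinsics" (4x4, takes a point from camera to world coordinates). Camera axes: x right, y up, looking along -z (the intrinsics and any distortion apply to the point x, -y, -z); pixel columns grow to the right and rows downward; lengths in mm; the calibration is good to about 2 mm. A picture is of the moment at which its call begins. camera_params takes no time and is no camera call.
- job_done(): hands the job in, once; it reports no verdict.
The state is a dict: "clock": time; "joints": joint angles; "joint_vel": joint speeds; "joint_efforts": joint torques, N m; "position": TCP position; "ee_rot": TCP orientation; "contact_force": force on the tool from outside, world axes, zero at the start; "wrist_torque": the same for the moment, N m; "gripper_width": finger opening in mm.
Only numpy, scipy, OpenCV 4.12 (cv2) and the standard library are available. Lean on these libraries where they do the work, as an engineer would, in place of code of your own. Each camera call takes 0.05 s, during which the arm holds its last target. There are 200 camera calls.

### The job

Lift the loose dust cover off the indexing fixture and stand it upright on the bench, clear of the fixture. Then take the knob of the sprung index plunger that was under the cover, pull it straight up fully to its stop so that the pin is clear of its hole in the index plate, and finish while still holding it there: do not let go. Leave the other things on the bench where they are.

Things in the scene. Friction and masses are not known exactly. Their poses are not given: they have to be found in the camera images.
- index_fixture: round fixture bolted down; origin: centre of its underside, z up. Grey foot 92 mm across, 12 high; spigot 68 across to 18; index plate 50 across with a ring of holes, top at 24; brass wheel (26 across) on it to 35. A bracket (14 wide, top at 44) on its +x side holds a brass sleeve, 13 across, top at 50, its upright axis 18 mm from the origin along the fixture's +x. Yaw varies
- plunger (a joint): height in m to which the sprung plunger is pulled up: 0 = pin seated 9 mm deep in the plate, 0.014 = at its upper stop, pin tip 5 mm clear of the plate. It slides along world z only; the spring pulls it down with about 5 N at 0, rising to about 10.5 N at the stop; let go, it snaps home
- plunger_knob (a point): centre of the plunger's black pull knob: upright, round, 16 mm across, 16 mm high, on a 6 mm stem, 18 mm from the fixture's origin along the fixture's +x. With the plunger home it is 68 mm above the bench (knob from 60 to 76 mm); below it only the 13 mm sleeve down to 44 mm. Under the dust cover at the start
- cover_knob (a point): centre of the knob on top of the loose dust cover (0.15 to 0.31 kg): dark wood, round, 22 mm across, on the cover's axis; this point is 91 mm above the cover's rim (103 mm above the bench at the start), knob top 100 mm, its 12 mm neck meets the cover's top at 79 mm. z points up along the cover's axis
- cover_foot (a point): centre of the dust cover's open lower rim. Round plain steel cap, 80 mm across outside, 74 inside, 76 high without its knob. At the start the rim rests on the fixture's foot, 12 mm above the bench, concentric with the fixture; lift it straight up 75 mm before moving sideways. On the bench this point is at z = 0
- bell_glass: bystander: small clear glass bell with a glass knob, 52 mm across, 67 mm high, loose, behind the fixture; origin at the centre of its underside
- staking_block: bystander: round steel block with holes in its top, 42 mm across, 20 mm high, loose, left of the fixture; origin at the centre of its underside
- ink_jar: bystander: black jar 32 mm across, 45 mm high, loose, at the right end of the worktop; origin at the centre of its underside
- free_right (a point): fixed point on the bench surface (z = 0) with bare worktop 45 mm all round: one possible place to stand the cover, used best when the fixture stands to the left (origin y above -0.12 m). The robot-side edge of the worktop is some 65 mm nearer the robot; a 100 mm high carton stands 65 mm beyond
- free_left (a point): fixed point on the bench surface (z = 0) with bare worktop 45 mm all round, near the corner of a 120 mm high tool case: the other possible place to stand the cover, used best when the fixture stands to the right (origin y below -0.12 m). The cover may also stand anywhere else on the bench

How it is judged (in metres and radians):
On the way:
1. the dust cover stands upright on the bench, let go, not touching the fixture (height (world z) of cover_foot between -0.006 and 0.006 m and angle between cover_foot's own z axis and vertical below 0.08 rad and contact force between dust_cover and the fingers below 0.1 N and contact force between dust_cover and index_fixture below 0.1 N and linear speed of dust_cover below 0.02 m/s), for 0.2 s.
At the end, for the whole second after the job is handed in: The fingers hold the plunger (contact over 2 N) pulled up to its stop, within 1.5 mm of the full 14 mm, and the dust cover does not prop it up. The dust cover stands upright on the bench (rim within 6 mm of the surface, tilt under 0.08 rad), at rest, touched neither by the robot nor by the fixture (all of step 1 and value of joint plunger above 0.0125 m and contact force between plunger and the fingers above 2 N and contact force between plunger and dust_cover below 0.1 N and contact force between dust_cover and the arm below 0.1 N); the arm keeps its last pose, push and grip.
It fails at once if the bell glass, the steel block or the black jar is moved more than 20 mm (distance of any of bell_glass, staking_block, ink_jar from where it was at the start of the episode above 0.02 m).
It also fails if it takes over 51 s, if anything falls off the work surface, if the arm or the gripper's body presses on something with over 40 N, if the wrist force passes 120 N, or if a joint passes its speed limit or range.

## Working session

There is one attempt and no reset: what is moved stays moved. The work goes in short steps, Python scripts to look and compute and a tool call to move; the robot and the scene stay as the last step left them, time stands still between calls to the robot, and variables do not carry over. Pictures are saved under pics/ and viewed, on a budget of 10 in all, crops included, one or two more only if the job needs it, and the job is handed in when it is done.

Besides the shell and the picture viewer there is one more tool, called by a JSON object that holds its "fn" and its "kwargs", one argument or row to a line. drive_tool: Moves the arm, as the interface text tells. Its arguments: {"type":"object","properties":{"moves":{"type":"array"}},"required":["moves"]}

```bash
mkdir -p pics; cat > h.py <<'E'
import numpy as np, cv2
from bench import *
def cam(n):
    p=camera_params(n); return np.array(p["mtx"]),np.array(p["extrinsics"]),p
def ray(n,u,v):
    K,E,p=cam(n); x=(u-K[0,2])/K[0,0]; y=(v-K[1,2])/K[1,1]
    d=E[:3,:3]@np.array([x,-y,-1]); return E[:3,3],d/np.linalg.norm(d)
def atz(n,u,v,z):
    o,d=ray(n,u,v); return o+d*(z-o[2])/d[2]
def tri(uvs):
    A=np.zeros((3,3));b=np.zeros(3)
    for n,u,v in uvs:
        o,d=ray(n,u,v);P=np.eye(3)-np.outer(d,d);A+=P;b+=P@o
    X=np.linalg.solve(A,b); return X,[np.linalg.norm((np.eye(3)-np.outer(d,d))@(X-o)) for o,d in [ray(*q) for q in uvs]]
def proj(n,P):
    K,E,p=cam(n); c=E[:3,:3].T@(np.array(P)-E[:3,3]); q=K@np.array([c[0],-c[1],-c[2]]); return q[:2]/q[2]
E
python3 - <<'E'
from h import *
for n in("side","top"):
    K,E,p=cam(n);print(n,p.keys(),K.round(1).tolist(),E.round(3).tolist())
    cv2.imwrite(f"pics/{n}0.png",get_image(n))
print(read_state())
E
```

```text
side dict_keys(['mtx', 'extrinsics']) [[415.9, 0.0, 264.7], [0.0, 415.9, 193.4], [0.0, 0.0, 1.0]] [[-0.996, 0.036, -0.078, 432.113], [-0.085, -0.49, 0.867, 669.843], [-0.007, 0.871, 0.492, 532.491], [0.0, 0.0, 0.0, 1.0]]
top dict_keys(['mtx', 'extrinsics']) [[371.2, 0.0, 261.0], [0.0, 371.2, 192.1], [0.0, 0.0, 1.0]] [[-0.029, 0.994, -0.106, 415.737], [-0.999, -0.028, 0.016, -75.484], [0.013, 0.106, 0.994, 1028.867], [0.0, 0.0, 0.0, 1.0]]
{'clock': 0.1, 'joints': array([-8.81407194e-01,  3.85497511e-01,  6.75401661e-03, -3.86492705e-04,
       -1.19400388e+00, -2.58637351e-01]), 'joint_vel': array([ 2.12051705e-03, -9.52161965e-04,  4.32351117e-03,  1.08714817e-03,
        2.22506274e-05,  3.41864310e-04]), 'joint_efforts': array([-2.53028538e-04, -3.93318272e+01,  1.88929653e+01,  4.19802457e+00,
       -2.61313777e-03, -7.41874231e-06]), 'position': array([ 260.74957874, -567.37098793,  199.52413918]), 'ee_rot': array([-2.13644912e-01,  9.76910880e-01,  9.49957467e-04, -2.85472884e-04]), 'contact_force': array([-0.39413864, -0.50784893, -0.43882882]), 'wrist_torque': array([0.01442438, 0.01524708, 0.02312824]), 'gripper_width': 85.4728750160214}
```

View pics/side0.png

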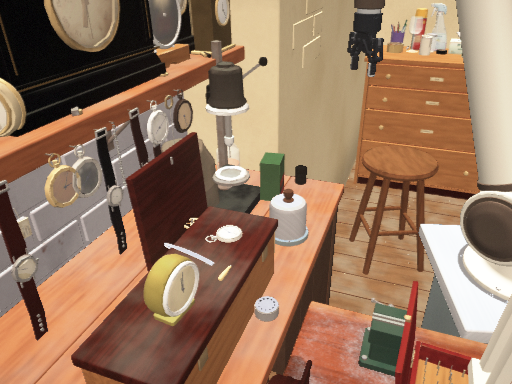

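View pics/top0.png

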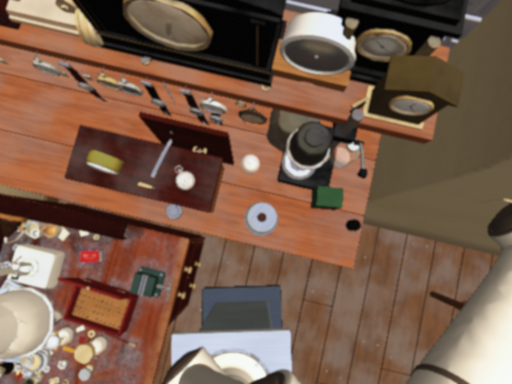

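Side: cover knob at about (289,194), steel block (266,308), jar (301,174). Top: cover at (262,218), block (174,212), jar (353,225), bell glass (250,163). I'll measure next, with enlarged crops.

```bash
python3 - <<'E'
from h import *
a=cv2.imread("pics/side0.png")[170:260,240:340];b=cv2.imread("pics/top0.png")[175:265,215:315]
cv2.imwrite("pics/c1.png",np.vstack([cv2.resize(i,None,fx=6,fy=6,interpolation=cv2.INTER_CUBIC)[:,:600] for i in(a,b)])[:,:] if 0 else np.hstack([cv2.resize(i,(400,360),interpolation=cv2.INTER_CUBIC) for i in(a,b)]))
X,r=tri([("side",289,194),("top",262,216)]);print(X,r)
for nm,s,t in(("block",(266,302),(174,211)),("jar",(301,167),(353,223))):
    print(nm,tri([("side",*s),("top",*t)]))
print("carton/corner etc", atz("top",350,265,0),atz("top",220,210,120), atz("top",328,197,100),atz("top",200,228,0),atz("top",250,163,30))
for z,R in((103,0),(88,40),(12,46)): print(z, proj("top",[X[0],X[1],z]),proj("side",[X[0],X[1],z]))
E
```

```text
[451.75734619 -90.93616187 102.23887574] [np.float64(2.673394869926492), np.float64(2.6733948699264696)]
block (array([478.25661651, 145.18226059,  22.62021008]), [np.float64(0.15219032717586936), np.float64(0.15219032717586034)])
jar (array([ 427.83832343, -331.10416518,   50.0149094 ]), [np.float64(3.435291278727876), np.float64(3.435291278727863)])
carton/corner etc [ 317.77969421 -329.61842387    0.        ] [471.30539193  11.64443637 120.        ] [ 497.52593565 -258.60714057  100.        ] [430.62912828  78.99526065   0.        ] [602.75904388 -63.69325767  30.        ]
103 [262.03435182 217.06216872] [287.73457001 193.59154179]
88 [261.94232625 217.29583087] [287.59208802 199.76524257]
12 [261.51762278 218.37419559] [286.90538295 229.51996195]
```

View pics/c1.png

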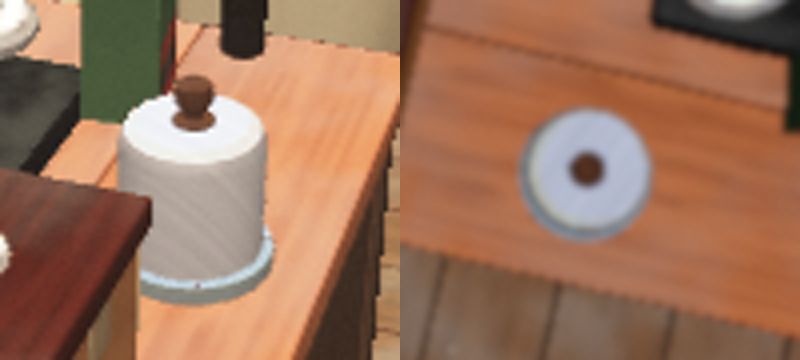

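{"fn": "drive_tool", "kwargs": {
  "moves": [
    [[-0.029, 0.027, 0, 0, 0, 0, 0], [-0.029, 0.027, 0, 0, 0, 0, 0], [-0.029, 0.027, 0, 0, 0, 0, 0], [-0.029, 0.027, 0, 0, 0, 0, 0], [-0.029, 0.027, 0, 0, 0, 0, 0], [-0.029, 0.027, 0, 0, 0, 0, 0], [-0.029, 0.027, 0, 0, 0, 0, 0], [-0.029, 0.027, 0, 0, 0, 0, 0]]
  ]
}}

```text
clock: 0.77
position: [381.6, -272.8, 200.3]
ee_rot: [-0.214, 0.977, 0.0, -0.0]
contact_force: [1.3, 0.4, 0.2]
gripper_width: 85.5
```

{"fn": "drive_tool", "kwargs": {
  "moves": [
    [[-0.028, 0.027, 0, 0, 0, 0, 0], [-0.028, 0.027, 0, 0, 0, 0, 0], [-0.028, 0.027, 0, 0, 0, 0, 0], [-0.028, 0.027, 0, 0, 0, 0, 0], [-0.025, 0.026, 0, 0, 0, 0, 0], [0, 0, 0, 0, 0, 0, 0], [0, 0, 0, 0, 0, 0, 0]]
  ]
}}

```text
clock: 1.35
position: [450.3, -94.0, 200.2]
ee_rot: [-0.216, 0.976, 0.0, -0.0]
contact_force: [-0.2, -0.3, -0.5]
gripper_width: 85.3
```

```bash
cat >> h.py <<'E'
from scipy.spatial.transform import Rotation as Ro
def togo(P):
    s=read_state(); R=Ro.from_quat(s["ee_rot"]).as_matrix()
    print("t",round(s["clock"],2),"pos",s["position"].round(1),"w",round(s["gripper_width"],1),"F",s["contact_force"].round(1),"tool shift mm",(R.T@(np.array(P)-s["position"])).round(1), "zaxis",R[:,2].round(3),"y",R[:,1].round(3))
E
python3 - <<'E'
from h import *
X,r=tri([("side",288.5,194),("top",261.5,217.2)]);print(X,r)
# cap top ellipse centre in top: (588-400)/4+215,(166)/4+175 ; foot ring
print(atz("top",262.2,216.6,91), atz("top",261,219,12))
print("block",tri([("side",266,302),("top",174,211)])[0])
print("carton bottom front", atz("top",328,209,0),atz("top",313,206,0),atz("top",343,209,0))
P=[410,-212,0];print(proj("top",P),proj("side",P))
togo([X[0],X[1],103])
E
```

```text
[450.77968511 -89.59841852 102.86439287] [np.float64(0.6781128766511184), np.float64(0.678112876651189)]
[453.37620464 -91.5888199   91.        ] [450.0911105  -89.47105356  12.        ]
block [478.25661651 145.18226059  22.62021008]
carton bottom front [ 472.85221389 -276.69533311    0.        ] [ 482.38993629 -235.29244228    0.        ] [ 471.65803225 -318.51104489    0.        ]
[305.74167139 232.41266621] [305.67914657 206.48746803]
t 1.35 pos [450.3 -94.  200.2] w 85.3 F [-0.2 -0.3 -0.5] tool shift mm [-2.3  3.8 97.2] zaxis [-0.001  0.    -1.   ] y [-0.421  0.907  0.   ]
```

{"fn": "drive_tool", "kwargs": {
  "moves": [
    [[-0.001, 0.002, 0.02, 0, 0, 0, 0], [-0.001, 0.002, 0.02, 0, 0, 0, 0], [0, 0, 0.02, 0, 0, 0, 0], [0, 0, 0.02, 0, 0, 0, 0], [0, 0, 0.01, 0, 0, 0, 0], [0, 0, 0.007, 0, 0, 0, 0], [0, 0, 0, 0, 0, 0, 0]]
  ]
}}

```text
clock: 1.93
position: [448.8, -92.2, 102.1]
ee_rot: [-0.213, 0.977, 0.0, -0.002]
contact_force: [0.8, 0.6, -0.4]
gripper_width: 85.4
```

```bash
python3 - <<'E'
from h import *
togo([450.8,-89.6,103])
a=get_image("side")[150:250,230:340];b=get_image("top")[165:265,205:315]
cv2.imwrite("pics/c2.png",np.hstack([cv2.resize(i,(396,360),interpolation=cv2.INTER_CUBIC) for i in(a,b)]))
E
```

```text
t 1.93 pos [448.8 -92.2 102.1] w 85.4 F [ 0.8  0.6 -0.4] tool shift mm [-2.9  1.6 -0.9] zaxis [-0.004 -0.    -1.   ] y [-0.416  0.909  0.001]
```

View pics/c2.png

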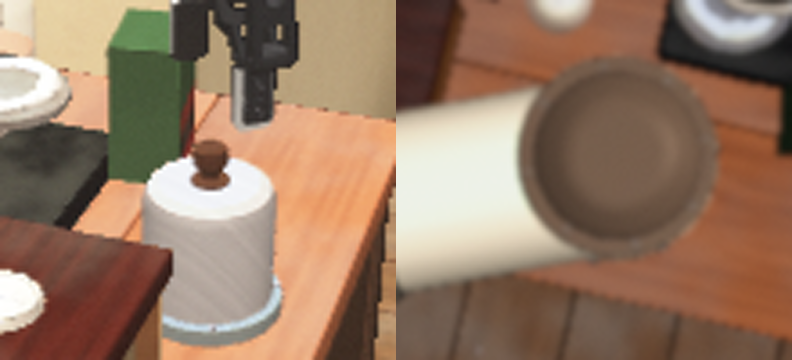

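Side crop: the knob is free at about (288,194). One fingertip shows at about (301,185) and another black part at (282,160). I'll project the expected fingertips to check this.

```bash
python3 - <<'E'
from h import *
p=read_state()["position"];y=np.array([-.416,.909,0])
for s in(-1,1):
  for dz in(-8,5,60):
    print(s,dz,proj("side",p+s*42*y+[0,0,dz]))
print(proj("side",p))
a=get_image("side")
cv2.imwrite("pics/s3.png",cv2.resize(a[90:240,210:410],(800,600),interpolation=cv2.INTER_CUBIC))
E
```

```text
-1 -8 [280.94867225 187.40372587]
-1 5 [281.02082906 182.15711518]
-1 60 [281.33773169 159.11473253]
1 -8 [296.25847713 206.01242122]
1 5 [296.45361756 200.47530917]
1 60 [297.31332662 176.08105372]
[288.38175567 193.03539335]
```

View pics/s3.png

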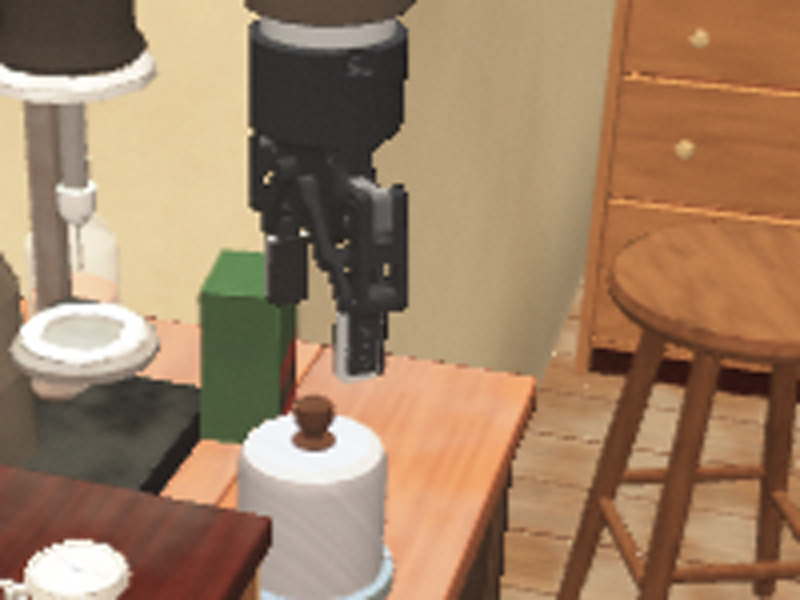

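```bash
python3 - <<'E'
from h import *
y=np.array([-.418,.909,0])
p=np.array([260.75,-567.37,199.5])
for s in(-1,1):print("start tip",s,proj("side",p+s*42*y+[0,0,5]))
q=read_state()["position"]
for z in(103,300,400,500):print(z,proj("top",[q[0],q[1],z]))
for P in ([q[0],q[1],150],[q[0],q[1],300],[q[0],q[1],250]): print(P,proj("side",P))
for u,v,s in((300,184.5,1),(281.7,165.5,-1)):
  o,d=ray("side",u,v); t=q+s*42*y
  # ray at constant tip xy nearest
  k=((t-o)[:2]@d[:2])/(d[:2]@d[:2]); print("ray pt",(o+k*d).round(1),"expected",(t+[0,0,5]).round(1))
  print(" at z=108",atz("side",u,v,108).round(1))
a=cv2.imread("pics/side0.png")[0:100,320:420]
cv2.imwrite("pics/s0c.png",cv2.resize(a,(600,600),interpolation=cv2.INTER_CUBIC))
E
```

```text
start tip -1 [352.25094245  82.72517482]
start tip 1 [367.32195407  89.85332691]
103 [262.35709886 217.42937695]
300 [264.00222483 213.57123283]
400 [265.22922046 210.69368664]
500 [266.91674882 206.73610058]
[np.float64(450.8213370735493), np.float64(-91.71272233812222), 150] [288.66915446 173.39735736]
[np.float64(450.8213370735493), np.float64(-91.71272233812222), 300] [290.372896   101.50290126]
[np.float64(450.8213370735493), np.float64(-91.71272233812222), 250] [289.77012639 126.93856293]
ray pt [427.1 -53.5 145.6] expected [433.3 -53.5 109.3]
 at z=108 [ 426.7 -123.8  108. ]
ray pt [ 467. -130.  149.] expected [ 468.4 -129.9  109.3]
 at z=108 [ 470.7 -215.5  108. ]
```

View pics/s0c.png

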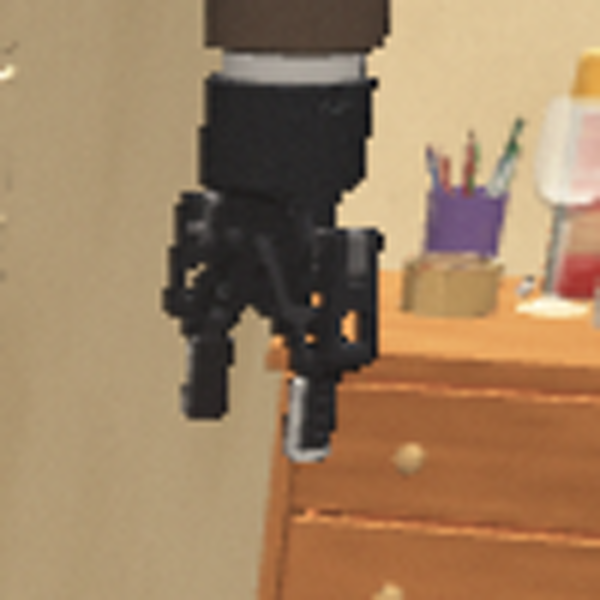

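The fingertips appear about 38 mm higher than the text's tool geometry predicts, both here and at the start. Their sideways position agrees. Closing here is safe under either reading and will tell which is right.

{"fn": "drive_tool", "kwargs": {
  "moves": [
    [[0, 0, 0, 0, 0, 0, 200], [0, 0, 0, 0, 0, 0, 200], [0, 0, 0, 0, 0, 0, 200], [0, 0, 0, 0, 0, 0, 200], [0, 0, 0, 0, 0, 0, 200], [0, 0, 0, 0, 0, 0, 200], [0, 0, 0, 0, 0, 0, 200], [0, 0, 0, 0, 0, 0, 200]]
  ]
}}

```text
clock: 2.75
position: [450.3, -91.2, 103.5]
ee_rot: [-0.214, 0.977, -0.0, -0.0]
contact_force: [-0.5, -0.6, -0.1]
gripper_width: 18.5
```

```bash
python3 - <<'E'
from h import *
togo([450.8,-89.6,103])
a=get_image("side")
cv2.imwrite("pics/s4.png",cv2.resize(a[110:230,220:380],(800,600),interpolation=cv2.INTER_CUBIC))
E
```

```text
t 2.75 pos [450.3 -91.2 103.5] w 18.5 F [-0.5 -0.6 -0.1] tool shift mm [-1.1  1.3  0.5] zaxis [-0. -0. -1.] y [-0.418  0.909  0.   ]
```

View pics/s4.png

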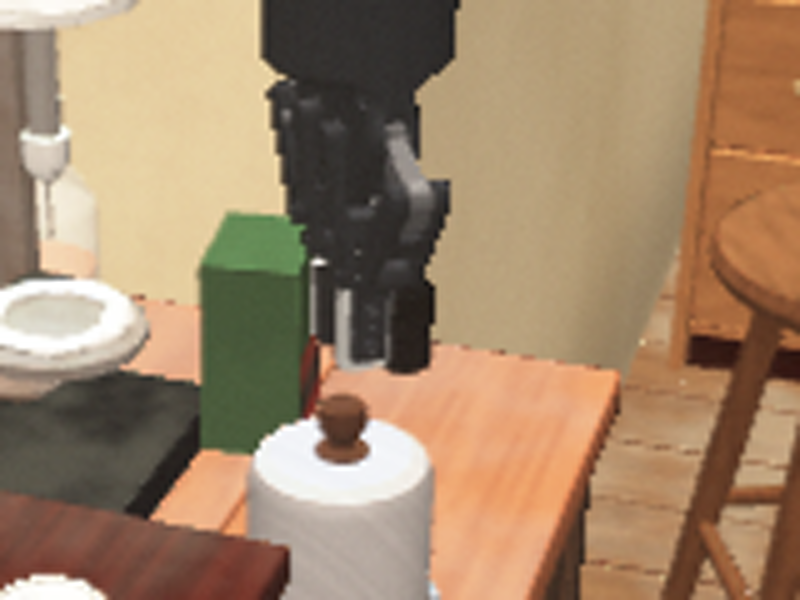

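The picture shows the closed fingers empty: width 18.5 mm is less than the 22 mm knob, and the finger gap is at about (287,181), roughly 38 mm above where the readings put it. The true fingertips are therefore at about reading + 30 mm. I'll open partly and go down the difference, watching the force.

{"fn": "drive_tool", "kwargs": {
  "moves": [
    [[-0.001, 0.001, 0, 0, 0, 0, 90], [0, 0, 0, 0, 0, 0, 90], [0, 0, 0, 0, 0, 0, 90], [0, 0, 0, 0, 0, 0, 90], [0, 0, 0.008, 0, 0, 0, 90], [0, 0, 0.008, 0, 0, 0, 90], [0, 0, 0.008, 0, 0, 0, 90], [0, 0, 0, 0, 0, 0, 90]]
  ]
}}

```text
clock: 3.47
position: [449.0, -90.1, 77.3]
ee_rot: [-0.213, 0.977, 0.0, -0.002]
contact_force: [-0.3, 0.5, -0.5]
gripper_width: 55.1
```

{"fn": "drive_tool", "kwargs": {
  "moves": [
    [[0, 0, 0.005, 0, 0, 0, 90], [0, 0, 0.004, 0, 0, 0, 90], [0, 0, 0, 0, 0, 0, 90], [0, 0, 0, 0, 0, 0, 90]]
  ]
}}

```text
clock: 3.8
position: [450.7, -90.0, 70.3]
ee_rot: [-0.214, 0.977, -0.0, -0.0]
contact_force: [1.0, 0.5, -0.1]
gripper_width: 55.3
```

```bash
python3 - <<'E'
from h import *
togo([450.8,-89.6,69])
a=get_image("side")
cv2.imwrite("pics/s5.png",cv2.resize(a[140:230,240:360],(800,600),interpolation=cv2.INTER_CUBIC))
E
```

```text
t 3.8 pos [450.7 -90.   70.3] w 55.3 F [ 1.   0.5 -0.1] tool shift mm [-0.2  0.3  1.3] zaxis [-0. -0. -1.] y [-0.418  0.909  0.   ]
```

View pics/s5.png

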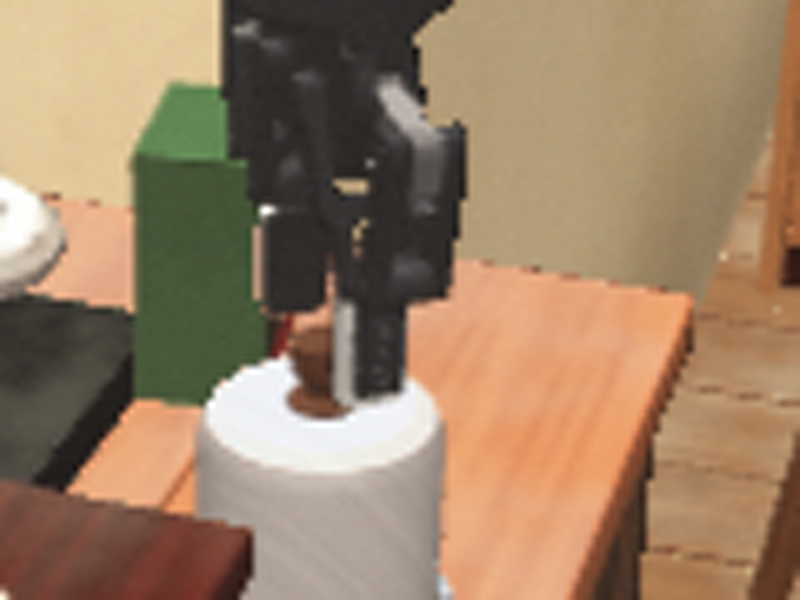

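The side view shows the fingers astride the knob: tips at (295,200) and (284,186), knob centre at (288,194), and clear of the cover's top. I'll close and lift.

{"fn": "drive_tool", "kwargs": {
  "moves": [
    [[0, 0, 0.002, 0, 0, 0, 90], [0, 0, 0, 0, 0, 0, 255], [0, 0, 0, 0, 0, 0, 255], [0, 0, 0, 0, 0, 0, 255], [0, 0, 0, 0, 0, 0, 255], [0, 0, 0, 0, 0, 0, 255], [0, 0, 0, 0, 0, 0, 255], [0, 0, 0, 0, 0, 0, 255]]
  ]
}}

```text
clock: 4.52
position: [451.2, -90.1, 68.9]
ee_rot: [-0.214, 0.977, -0.0, 0.0]
contact_force: [0.6, -2.5, 3.8]
gripper_width: 17.5
```

{"fn": "drive_tool", "kwargs": {
  "moves": [
    [[0, 0, -0.005, 0, 0, 0, 255], [0, 0, -0.01, 0, 0, 0, 255], [0, 0, -0.015, 0, 0, 0, 255], [0, 0, -0.015, 0, 0, 0, 255], [0, 0, -0.015, 0, 0, 0, 255], [0, 0, -0.015, 0, 0, 0, 255], [0, 0, -0.01, 0, 0, 0, 255], [0, 0, 0, 0, 0, 0, 255]]
  ]
}}

```text
clock: 5.18
position: [451.4, -89.6, 155.0]
ee_rot: [-0.214, 0.977, 0.0, 0.002]
contact_force: [0.3, 0.3, -3.5]
gripper_width: 17.8
```

```bash
python3 - <<'E'
from h import *
togo([408,-212,150])
a=get_image("side");b=get_image("top")
cv2.imwrite("pics/s6.png",np.hstack([cv2.resize(a[110:240,220:350],(400,400),interpolation=cv2.INTER_CUBIC),cv2.resize(b[140:300,220:380],(400,400))]))
E
```

```text
t 5.18 pos [451.4 -89.6 155. ] w 17.8 F [ 0.3  0.3 -3.5] tool shift mm [ 90.5 -93.1   4.7] zaxis [ 0.003  0.001 -1.   ] y [-0.418  0.909 -0.   ]
```

View pics/s6.png

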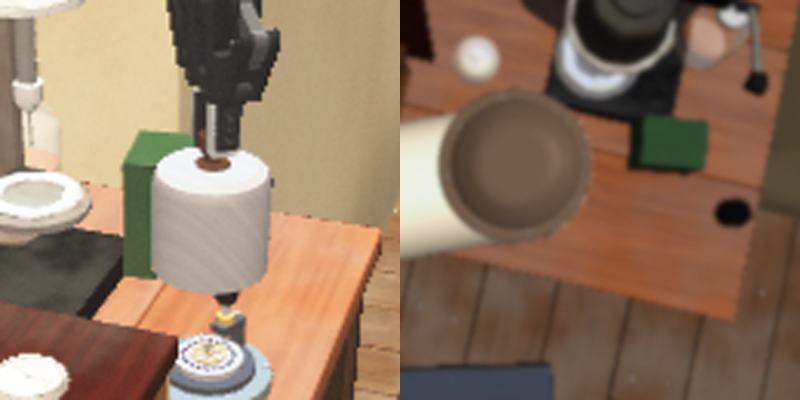

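The side view shows the cover held level and clear; the black plunger knob is uncovered at about (293,207). The top view shows bare wood at the target (306,232), between the carton, jar and edge. I'll carry it there.

{"fn": "drive_tool", "kwargs": {
  "moves": [
    [[0.01, -0.01, 0, 0, 0, 0, 255], [0.02, -0.02, 0, 0, 0, 0, 255], [0.02, -0.021, 0, 0, 0, 0, 255], [0.02, -0.021, 0, 0, 0, 0, 255], [0.014, -0.014, 0, 0, 0, 0, 255], [0.0065, -0.007, 0, 0, 0, 0, 255], [0, 0, 0, 0, 0, 0, 255], [0, 0, 0, 0, 0, 0, 255]]
  ]
}}

```text
clock: 5.95
position: [406.7, -212.1, 152.5]
ee_rot: [-0.213, 0.977, 0.001, -0.001]
contact_force: [-0.7, 0.2, -2.2]
gripper_width: 17.7
```

{"fn": "drive_tool", "kwargs": {
  "moves": [
    [[0, 0, 0.012, 0, 0, 0, 255], [0, 0, 0.018, 0, 0, 0, 255], [0, 0, 0.018, 0, 0, 0, 255], [0, 0, 0.018, 0, 0, 0, 255], [0, 0, 0.014, 0, 0, 0, 255], [0, 0, 0.008, 0, 0, 0, 255], [0, 0, 0, 0, 0, 0, 255], [0, 0, 0, 0, 0, 0, 255]]
  ]
}}

```text
clock: 6.62
position: [407.8, -211.8, 65.5]
ee_rot: [-0.214, 0.977, -0.0, -0.0]
contact_force: [0.4, -0.6, -2.9]
gripper_width: 17.8
```

{"fn": "drive_tool", "kwargs": {
  "moves": [
    [[0, 0, 0.004, 0, 0, 0, 255], [0, 0, 0.002, 0, 0, 0, 255], [0, 0, 0.001, 0, 0, 0, 255], [0, 0, 0, 0, 0, 0, 255], [0, 0, 0, 0, 0, 0, 255]]
  ]
}}

```text
clock: 7.03
position: [407.5, -212.3, 58.8]
ee_rot: [-0.214, 0.977, -0.0, 0.0]
contact_force: [-0.2, 0.2, -3.0]
gripper_width: 17.7
```

{"fn": "drive_tool", "kwargs": {
  "moves": [
    [[0, 0, 0.001, 0, 0, 0, 255], [0, 0, 0.0005, 0, 0, 0, 255], [0, 0, 0, 0, 0, 0, 255]]
  ]
}}

```text
clock: 7.28
position: [407.5, -212.3, 57.1]
ee_rot: [-0.214, 0.977, -0.0, 0.0]
contact_force: [-0.0, -1.1, -3.5]
gripper_width: 18.1
```

{"fn": "drive_tool", "kwargs": {
  "moves": [
    [[0, 0, 0.001, 0, 0, 0, 255], [0, 0, 0, 0, 0, 0, 255], [0, 0, 0, 0, 0, 0, 255]]
  ]
}}

```text
clock: 7.53
position: [408.0, -212.7, 56.8]
ee_rot: [-0.214, 0.977, -0.001, 0.001]
contact_force: [-1.6, -2.2, 4.9]
gripper_width: 18.2
```

Touchdown: the force went from -3 to +5 N. I'll release and rise.

{"fn": "drive_tool", "kwargs": {
  "moves": [
    [[0, 0, 0, 0, 0, 0, 150], [0, 0, 0, 0, 0, 0, 90], [0, 0, 0, 0, 0, 0, 90], [0, 0, 0, 0, 0, 0, 90], [0, 0, 0, 0, 0, 0, 90], [0, 0, -0.01, 0, 0, 0, 90], [0, 0, -0.02, 0, 0, 0, 90], [0, 0, -0.02, 0, 0, 0, 90]]
  ]
}}

```text
clock: 8.2
position: [406.6, -212.1, 105.9]
ee_rot: [-0.214, 0.977, 0.001, -0.001]
contact_force: [0.6, 0.2, 0.4]
gripper_width: 55.0
```

{"fn": "drive_tool", "kwargs": {
  "moves": [
    [[0, 0, -0.04, 0, 0, 0, 90], [0, 0, -0.04, 0, 0, 0, 90], [0.03, -0.025, 0, 0, 0, 0, 90], [0.03, -0.025, 0, 0, 0, 0, 90], [0.03, -0.025, 0, 0, 0, 0, 90], [0.03, -0.025, 0, 0, 0, 0, 90], [0, 0, 0, 0, 0, 0, 90], [0, 0, 0, 0, 0, 0, 90]]
  ]
}}

```text
clock: 8.87
position: [338.9, -354.5, 185.5]
ee_rot: [-0.212, 0.977, 0.0, -0.0]
contact_force: [-0.2, 0.7, 0.4]
gripper_width: 55.5
```

```bash
python3 - <<'E'
from h import *
togo([450,-90,180])
a=get_image("side");b=get_image("top")
cv2.imwrite("pics/side7.png",a);cv2.imwrite("pics/top7.png",b)
cv2.imwrite("pics/s7.png",np.hstack([cv2.resize(a[160:250,255:345],(400,400),interpolation=cv2.INTER_CUBIC),cv2.resize(b[175:265,235:325],(400,400),interpolation=cv2.INTER_CUBIC)]))
E
```

```text
t 8.87 pos [ 338.9 -354.5  185.5] w 55.5 F [-0.2  0.7  0.4] tool shift mm [-210.6  194.8    5.6] zaxis [-0.001  0.001 -1.   ] y [-0.414  0.91   0.001]
```

View pics/s7.png

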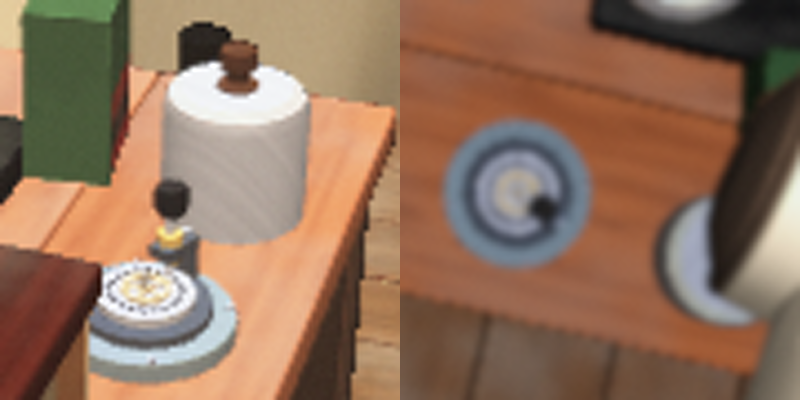

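The cover stands upright and clear, its knob in the side view at (308.8,172.8). The plunger knob is at side (293.7,204.8) and top (267.2,221.6); the fixture centre in top is (261.3,218.4).

```bash
python3 - <<'E'
from h import *
X,r=tri([("side",293.7,204.8),("top",267.2,221.6)]);print("knob",X,r)
C=np.array([450.8,-89.8]);d=X[:2]-C;print("offset",d,np.linalg.norm(d))
print("fix",atz("top",261.3,218.4,12),"knob@68",atz("top",267.2,221.6,68))
u=d/np.linalg.norm(d);K=C+18*u;print("model knob",K,proj("side",[*K,68]),proj("top",[*K,68]))
print("cover at z91",atz("side",308.8,172.8,91),"cover->knob dir",np.array([408,-212])-K)
togo([*K,130])
E
```

```text
knob [ 439.84504197 -104.49644116   68.06479355] [np.float64(1.19239727670258), np.float64(1.1923972767025468)]
offset [-10.95495803 -14.69644116] 18.330206985885965
fix [451.70412537 -90.339167    12.        ] knob@68 [ 441.03952539 -104.50827535   68.        ]
model knob [ 440.04238855 -104.23169415] [293.05369641 204.84959124] [267.10496456 221.99023209]
cover at z91 [ 406.39548067 -215.7036234    91.        ] cover->knob dir [ -32.04238855 -107.76830585]
t 8.97 pos [ 340.  -352.9  185.7] w 55.0 F [0.9 0.3 0.8] tool shift mm [-194.7  184.2   55.8] zaxis [-0.     0.001 -1.   ] y [-0.417  0.909  0.001]
```

Knob measured at (440,-104.4,68.1), with an 18.3 mm offset from the fixture axis, matching the text. I'll move above it at height and then go down.

{"fn": "drive_tool", "kwargs": {
  "moves": [
    [[-0.024, 0.023, 0, 0, 0, 0, 90], [-0.025, 0.024, 0, 0, 0, 0, 90], [-0.025, 0.024, 0, 0, 0, 0, 90], [-0.025, 0.024, 0, 0, 0, 0, 90], [-0.025, 0.024, 0, 0, 0, 0, 90], [-0.025, 0.023, 0, 0, 0, 0, 90], [-0.025, 0.023, 0, 0, 0, 0, 90], [-0.02, 0.019, 0, 0, 0, 0, 90]]
  ]
}}

```text
clock: 9.63
position: [440.2, -101.4, 186.3]
ee_rot: [-0.216, 0.976, 0.0, 0.001]
contact_force: [0.4, -0.1, -0.6]
gripper_width: 55.1
```

{"fn": "drive_tool", "kwargs": {
  "moves": [
    [[0, 0, 0.03, 0, 0, 0, 90], [0, 0, 0.04, 0, 0, 0, 90], [0, 0, 0.03, 0, 0, 0, 90], [0, 0, 0.015, 0, 0, 0, 90], [0, 0, 0.01, 0, 0, 0, 90], [0, 0, 0, 0, 0, 0, 90], [0, 0, 0, 0, 0, 0, 90]]
  ]
}}

```text
clock: 10.22
position: [439.6, -104.0, 61.0]
ee_rot: [-0.215, 0.977, -0.0, -0.0]
contact_force: [0.3, -0.4, 0.2]
gripper_width: 55.1
```

```bash
python3 - <<'E'
from h import *
togo([440,-104.4,22])
E
```

```text
t 10.22 pos [ 439.6 -104.    61. ] w 55.1 F [ 0.3 -0.4  0.2] tool shift mm [-0.2 -0.6 39. ] zaxis [-0.001 -0.    -1.   ] y [-0.42   0.908  0.   ]
```

{"fn": "drive_tool", "kwargs": {
  "moves": [
    [[0, 0, 0.01, 0, 0, 0, 90], [0, 0, 0.01, 0, 0, 0, 90], [0, 0, 0.009, 0, 0, 0, 90], [0, 0, 0.006, 0, 0, 0, 90], [0, 0, 0, 0, 0, 0, 90], [0, 0, 0, 0, 0, 0, 90]]
  ]
}}

```text
clock: 10.72
position: [440.1, -104.7, 26.7]
ee_rot: [-0.214, 0.977, -0.0, 0.001]
contact_force: [0.6, -0.2, -0.1]
gripper_width: 55.4
```

```bash
python3 - <<'E'
from h import *
togo([440,-104.4,22])
a=get_image("side");cv2.imwrite("pics/s8.png",cv2.resize(a[160:265,250:390],(800,600),interpolation=cv2.INTER_CUBIC))
E
```

```text
t 10.72 pos [ 440.1 -104.7   26.7] w 55.4 F [ 0.6 -0.2 -0.1] tool shift mm [-0.   0.4  4.7] zaxis [ 0.001 -0.    -1.   ] y [-0.418  0.908 -0.001]
```

View pics/s8.png

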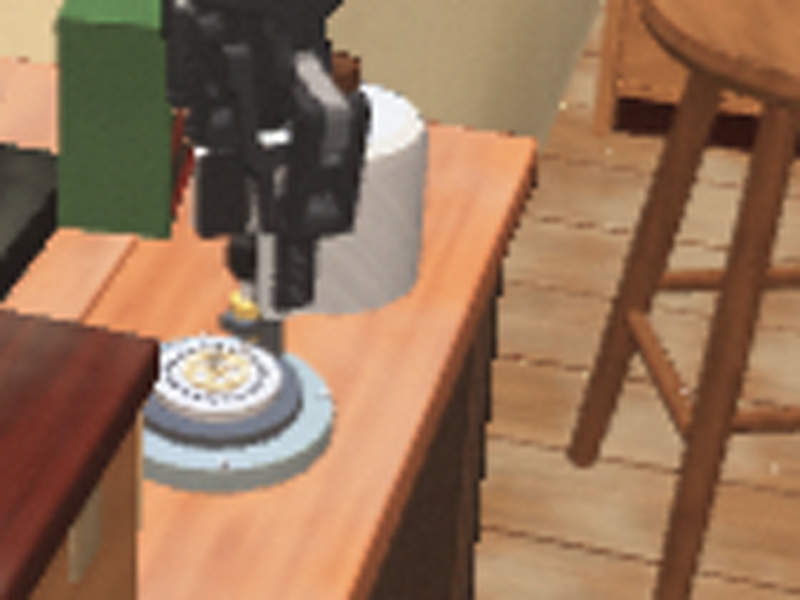

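The fingers straddle the black knob, with tips at about (301,214) and (288,201), roughly 61 mm high and clear of the bracket. I'll go 4 mm lower, close, and pull up.

{"fn": "drive_tool", "kwargs": {
  "moves": [
    [[0, 0, 0.004, 0, 0, 0, 90], [0, 0, 0, 0, 0, 0, 255], [0, 0, 0, 0, 0, 0, 255], [0, 0, 0, 0, 0, 0, 255], [0, 0, 0, 0, 0, 0, 255], [0, 0, 0, 0, 0, 0, 255], [0, 0, 0, 0, 0, 0, 255], [0, 0, 0, 0, 0, 0, 255]]
  ]
}}

```text
clock: 11.43
position: [439.9, -105.3, 22.4]
ee_rot: [-0.214, 0.977, -0.0, 0.0]
contact_force: [-0.1, -3.5, 3.4]
gripper_width: 13.2
```

{"fn": "drive_tool", "kwargs": {
  "moves": [
    [[0, 0, -0.002, 0, 0, 0, 255], [0, 0, -0.002, 0, 0, 0, 255], [0, 0, -0.002, 0, 0, 0, 255], [0, 0, 0, 0, 0, 0, 255], [0, 0, 0, 0, 0, 0, 255]]
  ]
}}

```text
clock: 11.85
position: [439.8, -105.3, 27.4]
ee_rot: [-0.214, 0.977, -0.0, 0.0]
contact_force: [4.1, -6.2, -6.9]
gripper_width: 13.7
```

At 5 mm of lift the force is -6.9 N, which matches the spring's expected 7.0 N. The plunger is coming up; continuing.

{"fn": "drive_tool", "kwargs": {
  "moves": [
    [[0, 0, -0.002, 0, 0, 0, 255], [0, 0, -0.002, 0, 0, 0, 255], [0, 0, -0.002, 0, 0, 0, 255], [0, 0, 0, 0, 0, 0, 255], [0, 0, 0, 0, 0, 0, 255]]
  ]
}}

```text
clock: 12.27
position: [439.7, -105.3, 33.1]
ee_rot: [-0.213, 0.977, -0.0, 0.0]
contact_force: [2.9, -6.3, -9.3]
gripper_width: 13.6
```

{"fn": "drive_tool", "kwargs": {
  "moves": [
    [[0, 0, -0.002, 0, 0, 0, 255], [0, 0, 0, 0, 0, 0, 255], [0, 0, 0, 0, 0, 0, 255], [0, 0, 0, 0, 0, 0, 255]]
  ]
}}

```text
clock: 12.6
position: [439.7, -105.3, 34.9]
ee_rot: [-0.213, 0.977, -0.0, 0.0]
contact_force: [3.9, -6.1, -9.8]
gripper_width: 13.2
```

{"fn": "drive_tool", "kwargs": {
  "moves": [
    [[0, 0, -0.001, 0, 0, 0, 255], [0, 0, 0, 0, 0, 0, 255], [0, 0, 0, 0, 0, 0, 255], [0, 0, 0, 0, 0, 0, 255]]
  ]
}}

```text
clock: 12.93
position: [439.7, -105.3, 35.8]
ee_rot: [-0.213, 0.977, -0.0, 0.0]
contact_force: [4.3, -6.3, -10.2]
gripper_width: 13.3
```

{"fn": "drive_tool", "kwargs": {
  "moves": [
    [[0, 0, -0.001, 0, 0, 0, 255], [0, 0, 0, 0, 0, 0, 255], [0, 0, 0, 0, 0, 0, 255], [0, 0, 0, 0, 0, 0, 255]]
  ]
}}

```text
clock: 13.27
position: [439.7, -105.2, 36.5]
ee_rot: [-0.213, 0.977, 0.0, 0.0]
contact_force: [4.8, -6.7, -12.7]
gripper_width: 13.2
```

{"fn": "drive_tool", "kwargs": {
  "moves": [
    [[0, 0, -0.0005, 0, 0, 0, 255], [0, 0, 0, 0, 0, 0, 255], [0, 0, 0, 0, 0, 0, 255], [0, 0, 0, 0, 0, 0, 255]]
  ]
}}

```text
clock: 13.6
position: [439.6, -105.2, 36.6]
ee_rot: [-0.213, 0.977, 0.0, -0.0]
contact_force: [6.0, -8.0, -15.8]
gripper_width: 13.2
```

The stop is reached: the force is rising (12.7 to 15.8 N) while the height stays put. I'll hold, check for slip, and take one last look.

{"fn": "drive_tool", "kwargs": {
  "moves": [
    [[0, 0, 0, 0, 0, 0, 255], [0, 0, 0, 0, 0, 0, 255], [0, 0, 0, 0, 0, 0, 255], [0, 0, 0, 0, 0, 0, 255], [0, 0, 0, 0, 0, 0, 255], [0, 0, 0, 0, 0, 0, 255], [0, 0, 0, 0, 0, 0, 255], [0, 0, 0, 0, 0, 0, 255]]
  ]
}}

```text
clock: 14.27
position: [439.6, -105.2, 36.6]
ee_rot: [-0.213, 0.977, 0.0, -0.0]
contact_force: [6.3, -7.3, -16.6]
gripper_width: 13.3
```

```bash
python3 - <<'E'
from h import *
togo([440,-104.4,36])
a=get_image("side");cv2.imwrite("pics/s9.png",cv2.resize(a[150:255,250:390],(800,600),interpolation=cv2.INTER_CUBIC))
E
```

```text
t 14.27 pos [ 439.6 -105.2   36.6] w 13.3 F [  6.3  -7.3 -16.6] tool shift mm [-0.7  0.6  0.6] zaxis [-0.  0. -1.] y [-0.417  0.909  0.   ]
```

View pics/s9.png

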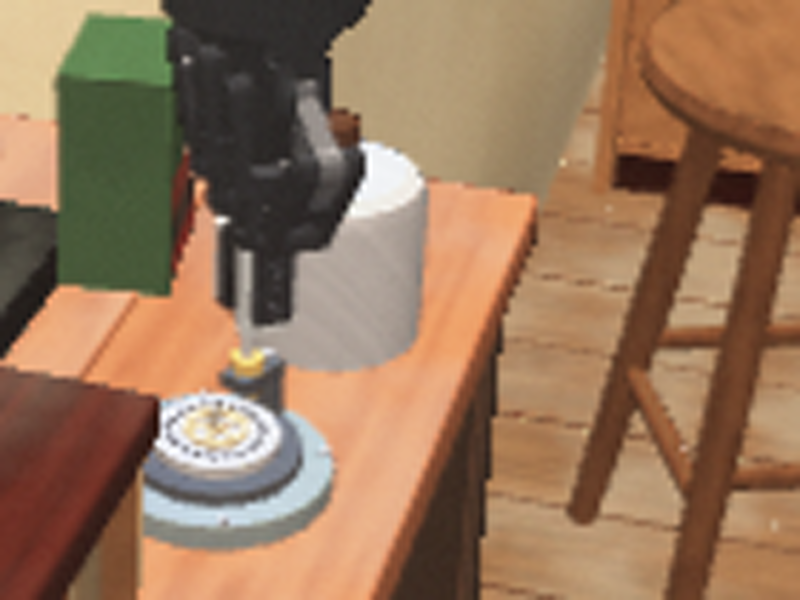

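The picture shows the knob held between the fingers with its steel stem drawn out above the brass sleeve at (245,345 in the crop). The cover stands untouched behind. Force and height are steady, so I'm handing in.

```bash
python3 -c "from bench import job_done;print(job_done())"
```

```text
the job is handed in; nothing more can be done
None
```

The cover stands upright on bare bench at about (408, -212) mm, clear of the fixture. The gripper was still holding the plunger knob at its upper stop when I handed in at about 14.3 s.

**Last checks:**
- **Plunger at its stop:** the tool rose 14.2 mm. The pull followed the spring (about 7 N at 5 mm, 10.2 N at 13.4 mm), then climbed to 16.6 N with no further movement. It held steady for 0.7 s with no slip.
- **Cover and stem:** the last picture shows the stem drawn out of the sleeve and the cover standing free. I did not measure the cover's tilt, only judged it by eye.
- **Bystanders:** I did not touch the bell glass, steel block or jar, but I did not measure their positions again at the end.

**What disagreed:**
- **Fingertip height:** the camera showed the fingertips about 38 mm higher than the reported tool height and the given tool sizes imply. A first closing above the cover knob came up empty, so I set grasp heights from the pictures, and both grasps then worked.
- **Finger opening:** it read 3 to 4 mm under the stated knob sizes (17.5 for 22 mm, 13.2 for 16 mm).
- **Pictures:** I viewed 11, one over the budget.

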